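Snap the pipe-clamp covers home and weed out the seized one

ROBOT

A 7-joint arm with a two-finger parallel gripper is mounted at the origin on the work surface. World frame = base frame: x ahead of the robot, y to its left, z up, the work surface at z = 0. Lengths are in m, angles in rad, forces in N, time in s.
With the tool pointing down it reaches from about 0.425 to 0.975 m from the base axis. Payload 16.7 kg.
Tool frame: the origin (TCP) lies between the finger pads; the fingertips stand 25 mm ahead of it and the grasp point (between the pads) lies 6 mm ahead of it; y points along the fingers, z is the direction in which the jaws open and shut, and the axes are right-handed (so a half turn about y gives the same grasp; the last joint's range is limited). The gripper opens to 85 mm and grips with 20 to 120 N. Pads are 22 mm wide; open, the fingers measure 114 mm over their backs; the gripper's body (76 mm by 85 mm) begins 54 mm behind the grasp point. The pads swing forward as they close: fully open they stand 13 mm farther back than shut.
Start: joints at [-1.48, 0.426, 0.074, 1.606, -0.034, 1.111, -0.067], TCP at [0.16, 0.656, 0.256] pointing down, gripper open.
Joint ranges: [-2.85, 2.85], [-0.5, 2.14], [-1.23, 1.37], [0.21, 2.46], [-1.02, 4.16], [0.16, 2.05], [-2.73, 2.73]. Speed limits (rad/s): [1.89, 1.89, 2.39, 2.39, 3.01, 3.01, 3.01].

INTERFACE

Orientations are given as a 3x3 rotation matrix whose columns are the frame's x, y, z axes.
In Python, from workcell import observe, read_camera, close_job, spot_in gives the robot as it stands.
- The arm moves only by the tool jog_arm, never from a script. Its argument "steps" is a list of rows, each a list of 7 numbers: the shift along the world's x, y, z in m, then the turn, a rotation vector about the world's x, y, z in degrees, then the opening, from 0 (shut) to 1 (fully open). A call has exactly 5 rows; each row is the pose to reach, as a shift and turn from the pose measured when the call began; what a row does not reach only later rows make up. A row lasts 1/8 s, in which the tool goes at most 62.5 mm and 10.7 degrees, less where a joint would pass 70% of its speed; a pose out of reach is approached as far as the arm can. A call with a gripper value outside its range is refused whole. The fingers move at their own pace and stop on an object; "grip_force" is the grip in N (left out, the last holds). Time passes only in rows, so rows that repeat a pose let the fingers close, or fill a call up. It gives the time, the measured TCP pose, the force and the opening at its end, in the units of the state.
- observe(): the state, without advancing time (a new reading comes with each control period).
- read_camera(name): name is "scene" or "side" or "wrist"; returns a dict with "pixels" (480x640x3 uint8, blue, green, red), "z_map" (480x640 float32, m along the optical axis (not along the pixel's ray), 0 where there is no reading), "intrinsics" (3x3 intrinsics, pixels), "D" ([k1, k2, p1, p2, k3] as OpenCV has them; the pictures are not rectified), "R" (3x3) and "t" (3): a world point X has camera coordinates R X + t. Camera axes: x right, y down, z forward; pixel columns grow to the right and rows downward; lengths in m; the calibration is good to about 2 mm. A picture is of the moment at which its call begins.
- close_job(): hands the job in, once; it reports no verdict.
Trained networks look in the newest picture that a camera, given by its name, has taken for a name from the list of things; names that differ only in an ending like _2 or _b are one class to them, and where a whole thing is asked for, a point or a joint stands for the part that bears it (a point fixed in the world has none). Each returns a list of dicts, best first, with "confidence" (0 to 1); they miss things now and then, are a little off and sometimes report something else, mostly with a low value. They report only what shows in the picture. A call takes as long as a camera call. They do not tell look-alikes from the thing itself.
- spot_in(camera, label): "xy" ([column, row] in pixels, amid what is visible of it).
The state is a dict: "time": time; "joints": joint angles; "qd": joint speeds; "joint_efforts": joint torques, N m; "ee_pos": TCP position; "eef_rot": TCP orientation; "ft_force": force on the tool from outside, world axes, zero at the start; "moment": the same for the moment, N m; "opening": finger opening in m.
Only numpy, scipy, OpenCV 4.12 (cv2) and the standard library are available. Lean on these libraries where they do the work, as an engineer would, in place of code of your own. Each camera call takes 0.05 s, during which the arm holds its last target. There are 200 camera calls.

TASK

Three pipe-clamp covers rest loosely in their saddles over the copper pipe: press each one straight down on its boss until its clip arms snap under the rim and it sits fully home. The clip arms of one of the three have seized and it will not go down with a fair push; do not force it, but lift it off and put it in the blue repair tray, and leave its saddle open. Leave the other things on the bench where they are.

Things in the scene. Friction and masses are not known exactly. Their poses are not given: they have to be found in the camera images.
- cover_1_boss (a point): boss centre of a loose 80 g grey cover: block 41 x 36 x 16 mm, on it a square boss 20 x 20 x 20 mm, at two sides steel clip arms ending in hooks. The point is 10 mm below the boss's flat top, 26 mm above the block's underside, 43 mm above the arms' tips. x across the pipe (arm to arm), y along it, z up. The boss's y sides are free for fingers. At the start it rests, hooks on the rim, 14 mm above home
- cover_2_boss (a point): boss centre of a second cover that looks the same (all said of cover_1 holds). Two of the three covers have free, sprung arms: a straight push on the boss that rises to 10 to 16 N flexes them, then the cover snaps down. One has seized arms: it stays up under any fair push (25 N is plenty to tell) but lifts straight off. Any of the three may be the seized one
- cover_3_boss (a point): boss centre of a third cover that looks the same (all said of cover_1 and cover_2 holds). The covers are dealt to the three saddles at random
- saddle_a (a point): middle of the leftmost (largest y along the row) of three white pipe saddles, at the level of its rim top, 57 mm above the bench. x across the pipe, y along it, z up. A cover that is home sits on the rim with its boss centre 26 mm above this point; one merely resting, about 40 mm
- saddle_b (a point): middle of the central one of three white pipe saddles, at the level of its rim top, 57 mm above the bench. x across the pipe, y along it, z up. A cover that is home sits on the rim with its boss centre 26 mm above this point; one merely resting, about 40 mm
- saddle_c (a point): middle of the rightmost of three white pipe saddles, at the level of its rim top, 57 mm above the bench. x across the pipe, y along it, z up. A cover that is home sits on the rim with its boss centre 26 mm above this point; one merely resting, about 40 mm
- rig: origin: centre of the underside of the fixed plate, 110 x 330 x 12 mm, that carries the saddles 120 mm apart along its y, and a 22 mm copper pipe 420 mm long through them (axis 42 mm up). A saddle's rim is 44 mm (x) by 36 mm (y) and 5 mm thick; four posts at its corners (25 mm off in x, 14 mm in y, 7.5 x 4 mm) rise 22 mm above the rim and guide the cover's sides with 1 to 2 mm of play
- tray_in (a point): centre of the inner floor (4 mm above the bench) of the fixed blue repair tray, an open box 160 x 160 mm outside with 4 mm walls 40 mm high; z up
- wrench: loose steel wrench 170 mm long lying on the bench, a bystander (origin: middle of its underside)
- tee: loose brass tee fitting 60 mm long on the bench, a bystander (origin: middle of its underside)
- solder_reel: loose solder reel, 60 mm across and 40 mm high, a bystander (origin: middle of its underside)
Mind the look-alikes: they are no part of the job. What is shaped like the part that bears cover_2_boss but green or turquoise is not meant.

How it is judged:
At the end, for the whole second after the job is handed in: Two covers are home, each centred over a saddle within 5 mm, its boss centre 26 mm (+-2.5 mm) above the rim top and level within 4 degrees; the remaining cover lies at rest inside the repair tray ((((x of cover_1_boss in the frame of tray_in between -0.076 and 0.076 m and y of cover_1_boss in the frame of tray_in between -0.076 and 0.076 m and z of cover_1_boss in the frame of tray_in below 0.055 m and linear speed of cover_1 below 0.02 m/s) and ((horizontal distance between cover_3_boss and saddle_a below 0.005 m or horizontal distance between cover_3_boss and saddle_b below 0.005 m or horizontal distance between cover_3_boss and saddle_c below 0.005 m) and z of cover_3_boss in the frame of saddle_b between 0.0235 and 0.0285 m and angle between cover_3_boss's own z axis and vertical below 0.07 rad) and ((horizontal distance between cover_2_boss and saddle_a below 0.005 m or horizontal distance between cover_2_boss and saddle_b below 0.005 m or horizontal distance between cover_2_boss and saddle_c below 0.005 m) and z of cover_2_boss in the frame of saddle_b between 0.0235 and 0.0285 m and angle between cover_2_boss's own z axis and vertical below 0.07 rad)) or ((x of cover_2_boss in the frame of tray_in between -0.076 and 0.076 m and y of cover_2_boss in the frame of tray_in between -0.076 and 0.076 m and z of cover_2_boss in the frame of tray_in below 0.055 m and linear speed of cover_2 below 0.02 m/s) and ((horizontal distance between cover_1_boss and saddle_a below 0.005 m or horizontal distance between cover_1_boss and saddle_b below 0.005 m or horizontal distance between cover_1_boss and saddle_c below 0.005 m) and z of cover_1_boss in the frame of saddle_b between 0.0235 and 0.0285 m and angle between cover_1_boss's own z axis and vertical below 0.07 rad) and ((horizontal distance between cover_3_boss and saddle_a below 0.005 m or horizontal distance between cover_3_boss and saddle_b below 0.005 m or horizontal distance between cover_3_boss and saddle_c below 0.005 m) and z of cover_3_boss in the frame of saddle_b between 0.0235 and 0.0285 m and angle between cover_3_boss's own z axis and vertical below 0.07 rad)) or ((x of cover_3_boss in the frame of tray_in between -0.076 and 0.076 m and y of cover_3_boss in the frame of tray_in between -0.076 and 0.076 m and z of cover_3_boss in the frame of tray_in below 0.055 m and linear speed of cover_3 below 0.02 m/s) and ((horizontal distance between cover_2_boss and saddle_a below 0.005 m or horizontal distance between cover_2_boss and saddle_b below 0.005 m or horizontal distance between cover_2_boss and saddle_c below 0.005 m) and z of cover_2_boss in the frame of saddle_b between 0.0235 and 0.0285 m and angle between cover_2_boss's own z axis and vertical below 0.07 rad) and ((horizontal distance between cover_1_boss and saddle_a below 0.005 m or horizontal distance between cover_1_boss and saddle_b below 0.005 m or horizontal distance between cover_1_boss and saddle_c below 0.005 m) and z of cover_1_boss in the frame of saddle_b between 0.0235 and 0.0285 m and angle between cover_1_boss's own z axis and vertical below 0.07 rad)))); the robot touches nothing.
It fails at once if a cover is forced: pushed so hard that its contact forces on the saddle (wedging on rim and posts, from a push of some 70 N or more) add up to over 200 N (contact force between any of cover_1, cover_2, cover_3 and rig above 200 N).
It fails at once if a bystander (wrench, tee, reel) is moved more than 30 mm (distance of any of wrench, tee, solder_reel from where it was at the start of the episode above 0.03 m).
It also fails if it takes over 51 s, if anything falls off the work surface, if the arm or the gripper's body presses on something with over 40 N, if the wrist force passes 120 N, or if a joint passes its speed limit or range.

## Working session

There is one attempt and no reset: what is moved stays moved. The work goes in short steps, Python scripts to look and compute and a tool call to move; the robot and the scene stay as the last step left them, time stands still between calls to the robot, and variables do not carry over. Pictures are saved under pics/ and viewed, about 8 in all and at most 12, crops included, and the job is handed in when it is done.

Besides the shell and the picture viewer there is one more tool, called after "Emit:" by a JSON object that holds its "api" and its "payload". jog_arm: Moves the arm, as the interface text tells. Its arguments: {"type":"object","properties":{"steps":{"type":"array"},"grip_force":{"type":"number"}},"required":["steps"]}

```bash
mkdir -p pics; cat > h.py <<'E'
import numpy as np, cv2
from workcell import observe, read_camera, close_job, spot_in
def world(c,u,v,z=None):
    K=c["intrinsics"];p=cv2.undistortPoints(np.array([[[u,v]]],float),K,np.array(c["D"],float))[0,0]
    if z is None:
        z=np.median([d for d in c["z_map"][int(v)-2:int(v)+3,int(u)-2:int(u)+3].ravel() if d>0] or [0])
    return np.array(c["R"]).T@(np.array([p[0]*z,p[1]*z,z])-c["t"])
def cloud(c):
    K=c["intrinsics"];v,u=np.mgrid[0:480,0:640]
    p=cv2.undistortPoints(np.stack([u,v],-1).reshape(-1,1,2).astype(float),np.array(K,float),np.array(c["D"],float))[:,0]
    z=c["z_map"].reshape(-1,1)
    X=(np.hstack([p*z,z])-c["t"])@np.array(c["R"])
    X[z[:,0]<=0]=np.nan
    return X.reshape(480,640,3)
E
python3 - <<'E'
from h import *
s=observe();print({k:np.round(v,3) for k,v in s.items()})
for n in ["scene","side"]:
    c=read_camera(n);cv2.imwrite(f"pics/{n}0.png",c["pixels"])
    for l in ["cover_1_boss","saddle_a","tray_in","wrench","tee","solder_reel","rig"]:
        try:
            for d in spot_in(n,l)[:5]:
                print(n,l,round(d["confidence"],2),np.round(d["xy"]),np.round(world(c,*d["xy"]),3))
        except Exception as e: print(n,l,e)
E
```

```text
{'time': np.float64(0.0), 'joints': array([-1.48 ,  0.427,  0.074,  1.607, -0.034,  1.111, -0.067]), 'qd': array([-0.002,  0.001,  0.   ,  0.   , -0.002,  0.001, -0.   ]), 'joint_efforts': array([ 1.0000e-03, -9.4982e+01,  3.7620e+00, -4.6355e+01,  1.9000e-02,
        1.0000e-02, -0.0000e+00]), 'ee_pos': array([0.16 , 0.655, 0.256]), 'eef_rot': array([[ 0.971, -0.   ,  0.238],
       [-0.238, -0.001,  0.971],
       [ 0.   , -1.   , -0.001]]), 'ft_force': array([0.248, 0.351, 0.471]), 'moment': array([-0.013, -0.021,  0.031]), 'opening': np.float64(0.085)}
scene cover_1_boss 0.94 [261. 212.] [ 0.552 -0.188  0.097]
scene saddle_a 0.82 [316. 261.] [ 0.562 -0.056  0.025]
scene tray_in 0.79 [495. 315.] [0.492 0.315 0.003]
scene tray_in 0.3 [361. 267.] [0.568 0.046 0.091]
scene wrench 0.96 [186. 194.] [ 0.535 -0.412  0.006]
scene tee 0.7 [301. 317.] [ 0.693 -0.016  0.04 ]
scene solder_reel 0.93 [347. 346.] [0.706 0.089 0.041]
scene rig 0.68 [315. 259.] [ 0.568 -0.056  0.041]
side cover_1_boss 0.79 [330. 278.] [ 0.54  -0.203  0.093]
side saddle_a 0.59 [322. 289.] [ 0.525 -0.21   0.073]
side tray_in 0.65 [289. 185.] [0.499 0.352 0.002]
side wrench 0.76 [341. 396.] [ 0.535 -0.414  0.006]
side tee 0.93 [384. 256.] [ 0.683 -0.036  0.021]
side solder_reel 0.64 [378. 227.] [0.691 0.068 0.03 ]
side solder_reel 0.58 [324. 215.] [0.556 0.036 0.089]
side rig 0.61 [324. 290.] [ 0.529 -0.21   0.073]
```

View pics/scene0.png

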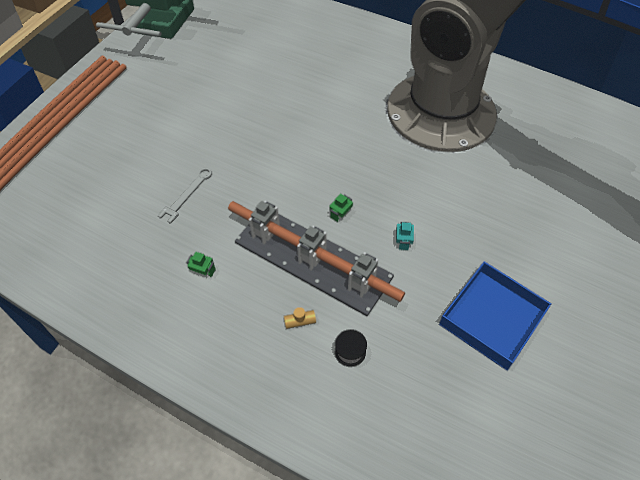

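```bash
python3 - <<'E'
from h import *
c=read_camera("scene");X=cloud(c);np.save("X0.npy",X)
# boss tops: rest z about 57+40+10=107mm
m=(np.abs(X[...,2]-0.108)<0.006)&(X[...,0]>0.4)&(X[...,0]<0.75)&(np.abs(X[...,1])<0.35)
n,l,st,ce=cv2.connectedComponentsWithStats(m.astype(np.uint8))
for i in range(1,n):
    if st[i,4]>15:
        P=X[l==i];r=cv2.minAreaRect(P[:,:2].astype(np.float32)*1000)
        print(st[i],np.round(np.median(P,0),4),np.round(P.min(0),3),np.round(P.max(0),3),np.round(r[0],1),np.round(r[1],1),round(r[2],1),np.median(c["pixels"][l==i],0))
E
```

```text
[256 201  13  12  86] [ 0.5433 -0.1905  0.1057] [ 0.532 -0.201  0.102] [ 0.553 -0.18   0.11 ] [ 542.1 -190.6] [21.  21.8] 0.7 [120. 123. 117.]
[305 226  13  13  95] [ 0.5511 -0.0714  0.1049] [ 0.539 -0.083  0.102] [ 0.561 -0.061  0.111] [549.8 -72.2] [20.7 21.3] 85.5 [120. 123. 117.]
[358 254  14  13 101] [0.5599 0.049  0.1052] [0.547 0.039 0.102] [0.57  0.059 0.109] [558.7  48.9] [19.6 22.4] 85.7 [122. 125. 119.]
```

The scene picture shows three grey covers on the pipe at about (264,208), (312,236) and (366,262). The look-alikes are green at (341,206) and (200,264), and turquoise at (404,233). The tray is at (495,315), the wrench at (186,194), the tee at (300,318) and the reel at (350,347). I choose the grey covers in the saddles. The row's y axis is turned about -4° from the world's, so I move above saddle_a and check with the wrist camera.

Emit:
{"api": "jog_arm", "payload": {"steps": [[0.033,-0.05,0,0,0,2,0],[0.066,-0.1,0,0,0,4,0],[0.1,-0.15,0,0,0,6,0],[0.133,-0.2,0,0,0,8,0],[0.166,-0.25,0,0,0,9.8,0]], "grip_force": 60}}

```text
time: 1.48
ee_pos: [0.3273, 0.4039, 0.2566]
eef_rot: [[0.998, 0.0, 0.068], [-0.068, 0.001, 0.998], [0.0, -1.0, 0.001]]
ft_force: [1.1, -0.7, 0.6]
opening: 0.0003
```

Emit:
{"api": "jog_arm", "payload": {"steps": [[0.033,-0.05,0,0,0,0,0],[0.066,-0.1,0,0,0,0,0],[0.1,-0.15,0,0,0,0,0],[0.133,-0.2,0,0,0,0,0],[0.166,-0.25,0,0,0,0,0]]}}

```text
time: 2.1
ee_pos: [0.4941, 0.1523, 0.257]
eef_rot: [[0.998, 0.001, 0.067], [-0.067, 0.001, 0.998], [0.001, -1.0, 0.001]]
ft_force: [0.4, 2.2, 0.4]
opening: 0.0002
```

Emit:
{"api": "jog_arm", "payload": {"steps": [[0.022,-0.035,0,0,0,0,0],[0.044,-0.07,0,0,0,0,0],[0.065,-0.103,0,0,0,0,0],[0.065,-0.103,0,0,0,0,0],[0.065,-0.103,0,0,0,0,0]]}}

```text
time: 2.72
ee_pos: [0.5589, 0.0497, 0.2569]
eef_rot: [[0.998, 0.001, 0.067], [-0.067, 0.001, 0.998], [0.001, -1.0, 0.001]]
ft_force: [0.0, -0.5, -0.6]
opening: 0.0001
```

```bash
cat > tops.py <<'E'
from h import *
def tops(n,lo=0.098,hi=0.115,name=None):
    c=read_camera(n);X=cloud(c)
    if name: cv2.imwrite(name,c["pixels"])
    m=(X[...,2]>lo)&(X[...,2]<hi)&(X[...,0]>0.45)&(X[...,0]<0.65)&(X[...,1]>-.28)&(X[...,1]<.12)
    k,l,st,ce=cv2.connectedComponentsWithStats(m.astype(np.uint8))
    for i in range(1,k):
        if st[i,4]>30:
            P=X[l==i];z=np.median(P[:,2]);P=P[np.abs(P[:,2]-z)<.003];r=cv2.minAreaRect(P[:,:2].astype(np.float32)*1000)
            print(n,st[i],"z",round(z,4),"c",np.round(r[0],1),np.round(r[1],1),round(r[2],1),np.median(c["pixels"][l==i],0))
    return c,X
if __name__=="__main__":
    import sys
    tops("wrist",name=sys.argv[1]);s=observe();print(s["time"],s["ee_pos"],s["ft_force"])
E
python3 tops.py pics/w1.png
```

```text
wrist [  0 215  33  26 752] z 0.1068 c [ 539.8 -191.1] [20.5 19.8] 84.1 [132. 134. 128.]
wrist [141 214  33  27 763] z 0.1068 c [547.8 -72.8] [21.  19.8] 86.0 [88. 89. 86.]
wrist [297 214  25  27 668] z 0.107 c [556.1  47.9] [19.  19.5] 86.4 [141. 144. 139.]
2.775 [0.55880663 0.05012347 0.25690852] [-0.04664523  0.30293474  0.70281849]
```

View pics/w1.png

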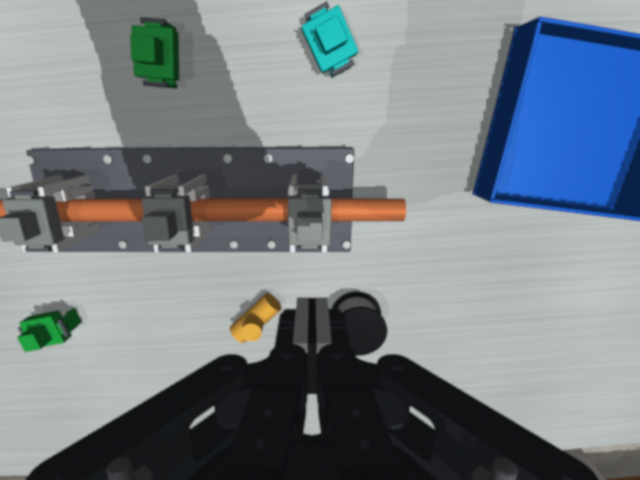

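The wrist picture confirms grey covers at (308,228), (160,227) and (18,228). The green and turquoise ones lie off the pipe. The centres are a (0.557,0.048), b (0.549,-0.0725) and c (0.541,-0.191), with boss tops at 0.107. Now I come down on a.

Emit:
{"api": "jog_arm", "payload": {"steps": [[-0.002,-0.001,-0.05,0,0,0,0],[-0.002,-0.001,-0.1,0,0,0,0],[-0.002,-0.001,-0.118,0,0,0,0],[-0.002,-0.001,-0.121,0,0,0,0],[-0.002,-0.001,-0.123,0,0,0,0]]}}

```text
time: 3.4
ee_pos: [0.5577, 0.0495, 0.1353]
eef_rot: [[0.998, 0.003, 0.066], [-0.066, 0.002, 0.998], [0.003, -1.0, 0.002]]
ft_force: [0.2, 0.2, 0.5]
opening: -0.0001
```

Emit:
{"api": "jog_arm", "payload": {"steps": [[0,0,-0.001,0,0,0,0],[0,0,-0.002,0,0,0,0],[0,0,-0.003,0,0,0,0],[0,0,-0.004,0,0,0,0],[0,0,-0.005,0,0,0,0]]}}

```text
time: 4.03
ee_pos: [0.5578, 0.0495, 0.1304]
eef_rot: [[0.998, 0.003, 0.066], [-0.066, 0.002, 0.998], [0.003, -1.0, 0.002]]
ft_force: [0.6, 0.4, 5.2]
opening: -0.0003
```

Emit:
{"api": "jog_arm", "payload": {"steps": [[0,0,-0.0005,0,0,0,0],[0,0,-0.001,0,0,0,0],[0,0,-0.0015,0,0,0,0],[0,0,-0.002,0,0,0,0],[0,0,-0.002,0,0,0,0]]}}

```text
time: 4.65
ee_pos: [0.5583, 0.0495, 0.1288]
eef_rot: [[0.998, 0.004, 0.066], [-0.066, 0.002, 0.998], [0.004, -1.0, 0.003]]
ft_force: [-0.7, 0.5, 7.1]
opening: -0.0002
```

Emit:
{"api": "jog_arm", "payload": {"steps": [[-0.0005,0,-0.001,0,0,0,0],[-0.0005,0,-0.002,0,0,0,0],[-0.0005,0,-0.003,0,0,0,0],[-0.0005,0,-0.004,0,0,0,0],[-0.0005,0,-0.004,0,0,0,0]]}}

```text
time: 5.28
ee_pos: [0.5586, 0.0495, 0.1254]
eef_rot: [[0.998, 0.006, 0.066], [-0.066, 0.003, 0.998], [0.005, -1.0, 0.003]]
ft_force: [1.8, -0.0, 6.6]
opening: 0.0002
```

Emit:
{"api": "jog_arm", "payload": {"steps": [[-0.001,0,-0.0015,0,0.3,0,0],[-0.001,0,-0.003,0,0.3,0,0],[-0.001,0,-0.0045,0,0.3,0,0],[-0.001,0,-0.006,0,0.3,0,0],[-0.001,0,-0.007,0,0.3,0,0]]}}

```text
time: 5.9
ee_pos: [0.5579, 0.0496, 0.1184]
eef_rot: [[0.998, 0.001, 0.066], [-0.066, 0.003, 0.998], [0.001, -1.0, 0.003]]
ft_force: [-0.3, -0.2, 1.3]
opening: 0.0003
```

```bash
sed -i 's/lo=0.098/lo=0.088/' tops.py; python3 tops.py pics/w2.png
```

```text
wrist [   0  284   79   61 3775] z 0.1055 c [547.6 -72.4] [21.6 21.2] 86.7 [62. 63. 60.]
wrist [ 277  287   70   41 1756] z 0.1046 c [548.5  50.1] [27.   5.6] 86.0 [61. 62. 59.]
5.95 [0.55753853 0.04955259 0.11811471] [ 1.57654617 -0.36574979  4.22049764]
```

Emit:
{"api": "jog_arm", "payload": {"steps": [[0,0,-0.0005,0,0,0,0],[0,0,-0.001,0,0,0,0],[0,0,-0.0015,0,0,0,0],[0,0,-0.002,0,0,0,0],[0,0,-0.002,0,0,0,0]]}}

```text
time: 6.58
ee_pos: [0.5578, 0.0496, 0.1179]
eef_rot: [[0.998, 0.001, 0.067], [-0.067, 0.004, 0.998], [0.0, -1.0, 0.004]]
ft_force: [-13.1, -0.4, 41.6]
opening: 0.0
```

Cover a reached home: it stopped hard at 0.118, 13–14 mm down. Next is b.

Emit:
{"api": "jog_arm", "payload": {"steps": [[0,0,0.03,0,0,0,0],[-0.004,-0.05,0.03,0,0,0,0],[-0.008,-0.1,0.03,0,0,0,0],[-0.009,-0.122,0.028,0,0,0,0],[-0.009,-0.122,0.022,0,0,0,0]]}}

```text
time: 7.2
ee_pos: [0.5483, -0.0743, 0.1398]
eef_rot: [[0.998, 0.001, 0.07], [-0.07, 0.004, 0.998], [0.0, -1.0, 0.004]]
ft_force: [0.8, 0.8, -1.1]
opening: 0.0003
```

```bash
python3 - <<'E'
from tops import *
tops("scene",name="pics/s2.png"); print(observe()["ee_pos"])
E
```

```text
scene [256 201  13  16 144] z 0.104 c [ 542.9 -190.7] [21.4 20.5] 88.8 [78.5 80.  77. ]
scene [305 230  14  14 111] z 0.1021 c [554.1 -68.6] [16.6 25.6] 43.0 [66. 67. 64.]
scene [357 258  14  14 109] z 0.0924 c [560.   49.1] [21.2 21.3] 2.2 [123. 126. 121.]
[ 0.54811041 -0.07267528  0.13882494]
```

Emit:
{"api": "jog_arm", "payload": {"steps": [[0.001,0,-0.004,0,0,0,0],[0.001,0,-0.007,0,0,0,0],[0.001,0,-0.0085,0,0,0,0],[0.001,0,-0.0095,0,0,0,0],[0.001,0,-0.0105,0,0,0,0]]}}

```text
time: 7.88
ee_pos: [0.5508, -0.0723, 0.1298]
eef_rot: [[0.998, 0.003, 0.067], [-0.067, 0.004, 0.998], [0.003, -1.0, 0.005]]
ft_force: [-2.1, 1.6, 27.3]
opening: 0.0
```

Emit:
{"api": "jog_arm", "payload": {"steps": [[0,0,-0.0005,0,0,0,0],[0,0,-0.001,0,0,0,0],[0,0,-0.0015,0,0,0,0],[0,0,-0.0015,0,0,0,0],[0,0,-0.0015,0,0,0,0]]}}

```text
time: 8.5
ee_pos: [0.5515, -0.072, 0.1298]
eef_rot: [[0.998, 0.005, 0.067], [-0.067, 0.005, 0.998], [0.004, -1.0, 0.005]]
ft_force: [-7.4, 0.4, 28.8]
opening: -0.0
```

b holds at 0.1298 under 27–29 N, so it looks seized. I leave it and test c.

Emit:
{"api": "jog_arm", "payload": {"steps": [[-0.001,0,0.018,0,0.2,0,0],[-0.006,-0.05,0.018,0,0.3,0,0],[-0.01,-0.1,0.018,0,0.3,0,0],[-0.011,-0.119,0.015,0,0.3,0,0],[-0.011,-0.119,0.007,0,0.3,0,0]]}}

```text
time: 9.12
ee_pos: [0.5404, -0.1924, 0.1368]
eef_rot: [[0.998, -0.0, 0.069], [-0.069, 0.005, 0.998], [-0.0, -1.0, 0.005]]
ft_force: [0.7, -0.2, -0.6]
opening: -0.0002
```

Emit:
{"api": "jog_arm", "payload": {"steps": [[0,0,-0.002,0,0,0,0],[0,0,-0.004,0,0,0,0],[0,0,-0.005,0,0,0,0],[0,0,-0.006,0,0,0,0],[0,0,-0.007,0,0,0,0]]}}

```text
time: 9.75
ee_pos: [0.5408, -0.1923, 0.1301]
eef_rot: [[0.998, 0.001, 0.069], [-0.069, 0.004, 0.998], [0.0, -1.0, 0.004]]
ft_force: [0.2, 0.1, 4.9]
opening: -0.0
```

Emit:
{"api": "jog_arm", "payload": {"steps": [[0,0.001,-0.001,0,0,0,0],[0,0.001,-0.002,0,0,0,0],[0,0.001,-0.003,0,0,0,0],[0,0.001,-0.004,0,0,0,0],[0,0.001,-0.005,0,0,0,0]]}}

```text
time: 10.38
ee_pos: [0.5416, -0.1916, 0.1261]
eef_rot: [[0.998, 0.003, 0.069], [-0.069, 0.004, 0.998], [0.002, -1.0, 0.004]]
ft_force: [2.4, 0.2, 4.7]
opening: 0.0001
```

Emit:
{"api": "jog_arm", "payload": {"steps": [[-0.0005,0,-0.0015,0,0.2,0,0],[-0.0005,0,-0.003,0,0.2,0,0],[-0.0005,0,-0.0045,0,0.2,0,0],[-0.0005,0,-0.006,0,0.2,0,0],[-0.0005,0,-0.007,0,0.2,0,0]]}}

```text
time: 11.0
ee_pos: [0.5414, -0.1917, 0.1191]
eef_rot: [[0.998, -0.0, 0.069], [-0.069, 0.004, 0.998], [-0.0, -1.0, 0.004]]
ft_force: [1.9, 0.1, 7.6]
opening: -0.0004
```

Emit:
{"api": "jog_arm", "payload": {"steps": [[0,0,-0.0005,0,0,0,0],[0,0,-0.001,0,0,0,0],[0,0,-0.0015,0,0,0,0],[0,0,-0.002,0,0,0,0],[0,0,-0.0025,0,0,0,0]]}}

```text
time: 11.62
ee_pos: [0.5414, -0.1918, 0.1179]
eef_rot: [[0.998, 0.0, 0.069], [-0.069, 0.005, 0.998], [-0.0, -1.0, 0.005]]
ft_force: [-11.0, 4.5, 38.1]
opening: -0.0003
```

c also snapped home: hard stop at 0.118. So b is the seized one, and I rise and open above it.

Emit:
{"api": "jog_arm", "payload": {"steps": [[0,0,0.04,0,0,0,0],[0.002,0.03,0.08,0,0,0,0.6],[0.005,0.07,0.08,0,0,0,0.6],[0.008,0.119,0.08,0,0,0,0.6],[0.008,0.119,0.08,0,0,0,0.6]]}}

```text
time: 12.25
ee_pos: [0.5495, -0.0688, 0.1976]
eef_rot: [[0.998, -0.001, 0.064], [-0.064, 0.006, 0.998], [-0.001, -1.0, 0.006]]
ft_force: [0.1, -0.2, -0.2]
opening: 0.0515
```

```bash
python3 - <<'E'
from tops import *
tops("wrist",name="pics/w3.png"); c,X=tops("scene",name="pics/s3.png"); print(observe()["ee_pos"])
p=X[(X[...,2]>.03)&(X[...,2]<.05)&(X[...,0]<.62)&(X[...,1]>.15)&(X[...,1]<.45)&(c["pixels"][...,0]>1.8*c["pixels"][...,2])]
print("tray",cv2.minAreaRect(p[:,:2].astype(np.float32)*1000))
a=cv2.imread("pics/w3.png");b=cv2.imread("pics/s3.png")[170:330,200:420]
cv2.imwrite("pics/m3.png",np.hstack([cv2.resize(a,(400,300)),cv2.resize(b,(400,300))]))
E
```

```text
wrist [109 233  37  32 991] z 0.0938 c [ 539.9 -191.7] [20.8 20.5] 86.7 [ 97. 100.  96.]
wrist [465 235  37  31 976] z 0.0938 c [556.6  47.5] [21. 20.] 86.2 [149. 152. 146.]
wrist [ 287  236   34   40 1222] z 0.1067 c [549.7 -73.5] [19.8 20.8] 85.8 [88. 89. 85.]
scene [256 205  13  12  94] z 0.0922 c [ 541.9 -190.8] [21.3 21.9] 87.1 [86.  88.  84.5]
scene [304 227  15  16 151] z 0.1034 c [552.3 -72. ] [20.9 21.7] 83.1 [78. 80. 77.]
scene [357 258  14  12 103] z 0.0922 c [559.   48.7] [20.4 21.7] 88.4 [123. 126. 120.]
[ 0.54916932 -0.07266614  0.19769623]
tray ((-11.75726318359375, 294.4895324707031), (1213.4954833984375, 188.22618103027344), 2.1156373023986816)
```

View pics/m3.png

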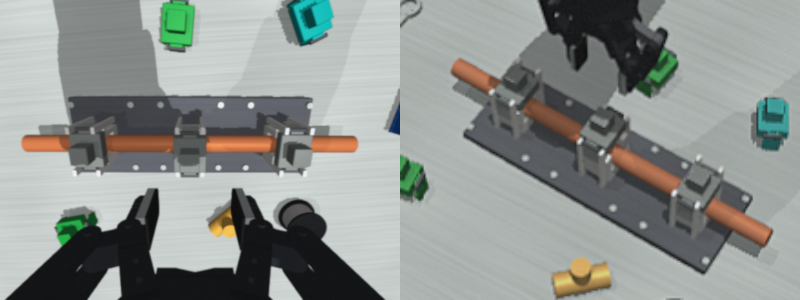

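a and c show as down (tops 0.0938) and b is still up (0.1067), centred at (0.550,-0.073). I go down to grip b.

Emit:
{"api": "jog_arm", "payload": {"steps": [[0.001,0,-0.04,-0.3,0,0,0.6],[0.001,0,-0.07,-0.3,0,0,0.6],[0.001,0,-0.08,-0.3,0,0,0.6],[0.001,0,-0.0825,-0.3,0,0,0.6],[0.001,0,-0.0825,-0.3,0,0,0.6]]}}

```text
time: 12.98
ee_pos: [0.5506, -0.0731, 0.116]
eef_rot: [[0.998, 0.001, 0.069], [-0.069, -0.001, 0.998], [0.001, -1.0, -0.001]]
ft_force: [0.4, 0.5, 1.4]
opening: 0.0508
```

Emit:
{"api": "jog_arm", "payload": {"steps": [[0,0,0,0,0,0,0.2],[0,0,0,0,0,0,0.1],[0,0,0,0,0,0,0.1],[0,0,0,0,0,0,0.1],[0,0,0,0,0,0,0.1]], "grip_force": 50}}

```text
time: 13.6
ee_pos: [0.5511, -0.0731, 0.1167]
eef_rot: [[0.998, 0.002, 0.069], [-0.069, -0.001, 0.998], [0.002, -1.0, -0.0]]
ft_force: [-1.4, 0.0, 7.6]
opening: 0.0187
```

Emit:
{"api": "jog_arm", "payload": {"steps": [[0,0,0.01,0,0,0,0.1],[0,0,0.03,0,0,0,0.1],[0,0,0.06,0,0,0,0.1],[0,0,0.09,0,0,0,0.1],[0,0,0.11,0,0,0,0.1]]}}

```text
time: 14.22
ee_pos: [0.5513, -0.0732, 0.2286]
eef_rot: [[0.998, 0.003, 0.069], [-0.069, -0.0, 0.998], [0.003, -1.0, -0.0]]
ft_force: [0.3, 0.2, -1.0]
opening: 0.0186
```

```bash
python3 - <<'E'
from tops import *
c,X=tops("scene"); s=observe();print(s["ee_pos"],s["opening"],s["ft_force"])
b=c["pixels"].astype(int)
m=((b[...,0]>1.8*b[...,2])&(X[...,2]<.055)&(X[...,0]>.3)&(X[...,0]<.65)&(X[...,1]>.15)).astype(np.uint8)
k,l,st,ce=cv2.connectedComponentsWithStats(m);i=1+st[1:,4].argmax();p=X[l==i]
print("tray",st[i],cv2.minAreaRect(p[:,:2].astype(np.float32)*1000),np.nanmax(p[:,2]))
d=read_camera("wrist");cv2.imwrite("pics/m4.png",np.hstack([cv2.resize(d["pixels"],(400,300)),cv2.resize(c["pixels"][150:330,200:440],(400,300))]))
E
```

```text
scene [256 205  13  12  91] z 0.0921 c [ 542.8 -191.3] [21.6 20.7] 88.4 [87. 88. 85.]
scene [357 258  14  13 106] z 0.0922 c [559.7  49. ] [20.  24.4] 87.0 [122. 125. 119.]
[ 0.55216487 -0.07342193  0.23069047] 0.018563537554352128 [ 2.3673897  -1.01195371  2.7699643 ]
tray [ 439  262  112  108 6487] ((487.5839538574219, 314.9244689941406), (164.60572814941406, 190.6376495361328), 81.09476470947266) 0.045735917118380036
```

View pics/m4.png

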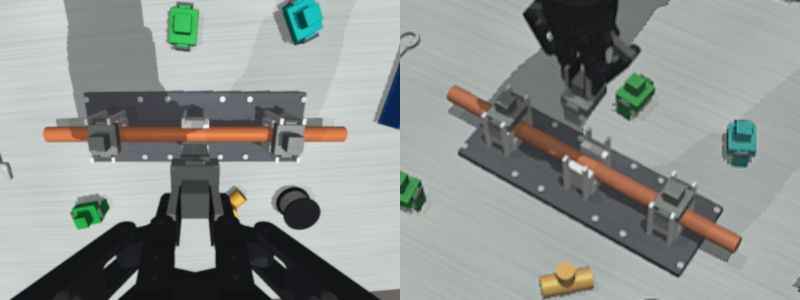

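Picture 4: the cover is in the grip and saddle b is empty. The tray centre is about (0.491,0.315), so I carry it there.

Emit:
{"api": "jog_arm", "payload": {"steps": [[-0.008,0.05,0,0,0,0,0.1],[-0.016,0.105,0,0,0,0,0.1],[-0.025,0.16,0,0,0,0,0.1],[-0.033,0.215,0,0,0,0,0.1],[-0.042,0.27,0,0,0,0,0.1]]}}

```text
time: 14.95
ee_pos: [0.5092, 0.1984, 0.2286]
eef_rot: [[0.998, 0.005, 0.069], [-0.069, -0.0, 0.998], [0.005, -1.0, 0.0]]
ft_force: [1.1, 0.2, -0.1]
opening: 0.0186
```

Emit:
{"api": "jog_arm", "payload": {"steps": [[-0.008,0.05,0,0,0,0,0.1],[-0.017,0.1,0,0,0,0,0.1],[-0.019,0.118,-0.03,0,0,0,0.1],[-0.019,0.118,-0.08,0,0,0,0.1],[-0.019,0.118,-0.11,0,0,0,0.1]]}}

```text
time: 15.58
ee_pos: [0.4889, 0.3159, 0.1158]
eef_rot: [[0.998, 0.003, 0.068], [-0.068, -0.002, 0.998], [0.003, -1.0, -0.002]]
ft_force: [-0.0, 1.3, -0.7]
opening: 0.0186
```

Emit:
{"api": "jog_arm", "payload": {"steps": [[0.002,0,-0.025,0,0,0,0.1],[0.002,0,-0.037,0,0,0,0.1],[0.002,0,-0.043,0,0,0,0.1],[0.002,0,-0.046,0,0,0,0.1],[0.002,0,-0.048,0,0,0,0.1]]}}

```text
time: 16.2
ee_pos: [0.4912, 0.3161, 0.0684]
eef_rot: [[0.998, 0.004, 0.068], [-0.068, -0.002, 0.998], [0.004, -1.0, -0.001]]
ft_force: [0.4, 0.7, 0.1]
opening: 0.0188
```

Emit:
{"api": "jog_arm", "payload": {"steps": [[0,0,-0.001,0,0,0,0.1],[0,0,-0.001,0,0,0,0.25],[0,0,-0.001,0,0,0,0.35],[0,0,-0.001,0,0,0,0.5],[0,0,-0.001,0,0,0,0.5]]}}

```text
time: 16.82
ee_pos: [0.4912, 0.3161, 0.0674]
eef_rot: [[0.998, 0.004, 0.068], [-0.068, -0.002, 0.998], [0.004, -1.0, -0.001]]
ft_force: [0.3, -1.1, 0.2]
opening: 0.0425
```

Emit:
{"api": "jog_arm", "payload": {"steps": [[0,0,0.015,0,0,0,0.5],[0,0,0.05,0,0,0,0.5],[0,0,0.1,0,0,0,0.5],[-0.03,0.05,0.15,0,0,0,0.5],[-0.06,0.1,0.18,0,0,0,0.5]]}}

```text
time: 17.45
ee_pos: [0.4391, 0.4038, 0.2423]
eef_rot: [[0.997, 0.006, 0.071], [-0.071, 0.0, 0.997], [0.006, -1.0, 0.001]]
ft_force: [0.1, -0.0, -1.1]
opening: 0.0428
```

```bash
python3 - <<'E'
from tops import *
d,X=tops("wrist")
c,X=tops("scene");s=observe();print(s["time"],s["ee_pos"],s["opening"])
b=c["pixels"].astype(int)
m=(np.abs(X[...,0]-.491)<.06)&(np.abs(X[...,1]-.315)<.06)&(X[...,2]>.025)&(X[...,2]<.09)
P=X[m];print("in tray",len(P),np.round(np.median(P,0),3),P.max(0) if len(P) else "")
for l in ["wrench","tee","solder_reel"]:
    print(l,[(round(q["confidence"],2),np.round(q["xy"])) for q in spot_in("scene",l)[:1]])
cv2.imwrite("pics/m5.png",np.hstack([cv2.resize(d["pixels"],(400,300)),cv2.resize(c["pixels"][150:390,160:560],(400,300))]))
E
```

```text
scene [256 205  13  12  86] z 0.0922 c [ 543.5 -191.4] [22.6 22.1] 87.3 [121.5 125.  119. ]
scene [357 258  14  12 104] z 0.0922 c [559.1  48.3] [20.4 21.7] 79.0 [123. 126. 121.]
17.55 [0.43607703 0.40979055 0.24339816] 0.042505070672463986
in tray 449 [0.499 0.318 0.037] [0.5190554  0.37433825 0.06132803]
wrench [(0.92, array([184., 196.]))]
tee [(0.73, array([299., 319.]))]
solder_reel [(0.93, array([348., 345.]))]
```

View pics/m5.png

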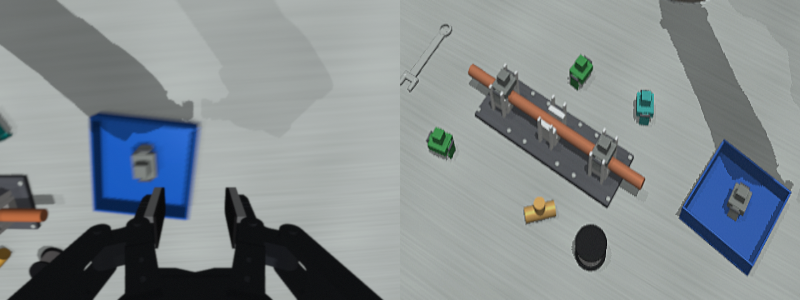

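Picture 5: the seized cover stands in the tray at (145,163) left and (738,200) right. The two other covers are home, saddle b is open and the bystanders are unmoved. I hand the job in.

```bash
python3 -c "
from workcell import close_job
print(close_job())"
```

```text
the job is handed in; nothing more can be done
None
```

I pressed the covers in saddles a and c home. The cover in saddle b was the seized one: it held still under about 28 N, so I lifted it off and stood it in the blue repair tray. Saddle b is left open.

**Covers at home:** both went down under a light push and came to a hard stop about 13 mm lower, with 38–42 N on the wrist at the stop. The wrist camera put both boss tops at 93.8 mm, against about 93 mm expected when home. The scene camera read 92.2 mm, so the two cameras differ by 1.6 mm, and both readings are within tolerance.

**Seized cover:** it stands in about the middle of the tray, with its boss top at about 61 mm or a little less. That puts the boss centre about 47 mm above the tray floor, under the 55 mm limit.

**Bystanders and arm:** the wrench, tee and reel show at the same pixels as at the start, within about 2 pixels. The arm was clear of everything at hand-in, at about 17.6 s. I did not measure the tilt of the pressed covers separately. No check failed.

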